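# Slide the bench loupe to its orange stop

## Task

On the inspection rail, press down the green plate in the middle of the loupe carriage with light fingertips to free its brake and, keeping it pressed, push the carriage along the rail until it rests against the orange stop. Then let go so that the plate springs up and the brake grips again. Do not grip or squeeze the carriage, do not force it along while its brake is on, keep off the lens, and leave the other things on the bench where they are.

Things in the scene. Friction and masses are not known exactly. Their poses are not given: they have to be found in the camera images.
- loupe_rail: Straight aluminium rail on a dark foot, screwed to the bench, 380 mm long, foot 64 mm wide. Origin under its middle, on the bench; its y axis runs along the rail, its x axis points across it to the wooden gem tray (16 mm high, fixed, from 40 to 125 mm out), z up.
- plate_top (a point): Centre of the top face of the green press plate (white dot), which lies in the middle of the black carriage on the rail, 46 mm above the bench when up. The plate is 50 mm long (along the rail) by 44 mm wide. A black wall stands at each end of it along the rail (inner faces 26 mm from this point, wall tops 14 mm above the plate); the two sides across the rail are open. Axes as the rail's.
- plate (a joint): How far the green plate is pressed down: 0 up (it rests within 0.6 mm of 0), 0.005 m bottomed. A spring pushes it up with about 7 N at the top and 13 N at the bottom. Up, it clamps the carriage to the rail with a friction brake that holds about 15 to 25 N; pressed by 2 mm or more the brake is free. Let go, it springs back and the brake grips again.
- carriage_mid (a point): Middle of the black carriage, 46 mm above the bench, in line with the plate's centre. The carriage is 84 mm long along the rail and 50 mm wide. It moves only along the rail; with the brake free about 1 N plus slight damping moves it.
- carriage (a joint): Position of the carriage along the rail's y axis, m, 0 in the middle of the rail.
- lens (a point): Centre of the round steel-rimmed lens, 58 mm across and 8 mm thick, carried level by the carriage, 78 mm out from carriage_mid along the rail's x axis and 52 mm above the bench. Not to be touched.
- orange_stop: Orange stop block clamped over the rail, 20 mm thick along the rail, 56 mm wide, top 54 mm above the bench; origin at bench level under its centre, on the rail's centre line. It may stand at either end of the rail and does not move. When the carriage touches it, carriage_mid and this origin are 52 mm apart horizontally.
- grey_stop: The same block in grey, at the other end of the rail: the wrong one.
- tape_roll: Bystander: red tape roll lying flat, 60 mm across, 18 mm high, loose; origin at the centre of its underside.
- dapping_block: Bystander: steel block, a 40 mm cube, loose; origin at the centre of its underside.
- spool: Bystander: small wooden spool standing upright, 34 mm across, 38 mm high, loose; origin at the centre of its underside.
- glue_bottle: Bystander: small glue bottle, 28 mm across, 85 mm high, loose; origin at the centre of its underside.
- bead_jar: Bystander: glass jar with orange label, 52 mm across, 60 mm high, loose; origin at the centre of its underside.
- screwdriver: Bystander: yellow-handled screwdriver lying down, 150 mm long, loose; origin at the middle of its length.
- bead_dish: Bystander: white dish, 70 mm across, 25 mm high, loose; origin at the centre of its underside.

How it is judged:
By the outcome, as a careful person would: the job done as asked, in the order asked, and still so for the second after the job is handed in, with the robot touching nothing.
It also fails if it takes over 32 s, if anything falls off the work surface, if the arm or the gripper's body presses on something with over 40 N, if the wrist force passes 120 N, or if a joint passes its speed limit or range.

## Robot

A 6-joint arm with a two-finger parallel gripper is mounted at the origin on the work surface. World frame = base frame: x ahead of the robot, y to its left, z up, the work surface at z = 0. Lengths are in mm, angles in degrees, forces in N, time in s.
With the tool pointing down it reaches from about 250 to 800 mm from the base axis. Payload 8.5 kg.
Tool frame: the origin (TCP) lies at the very end of the fingers, on their centre line; the grasp point (between the pads) lies 19 mm behind it; z points along the fingers, y is the line along which they close (so a half turn about z gives the same grasp; the last joint's range is limited). The gripper opens to 85 mm and grips with 20 to 120 N. Pads are 22 mm wide; open, the fingers measure 114 mm over their backs; the gripper's body (76 mm by 85 mm) begins 54 mm behind the grasp point. The pads swing forward as they close: fully open they stand 13 mm farther back than shut.
Start: joints at [-74.255, 13.648, -0.773, 75.585, 0, 90], TCP at [142.447, -505.26, 231.276] pointing down, gripper open.
Joint ranges: [-152.45, 152.45], [-59.26, 108.67], [-65.41, 83.53], [-104.44, 129.93], [-82.83, 76.93], [-180, 180]. Speed limits (degrees/s): [127.2, 127.2, 159.86, 180, 180, 180].

## Interface

Orientations are given as a 3x3 rotation matrix whose columns are the frame's x, y, z axes.
In Python, from bench import arm, optics, search_frame, outline_of gives the robot as it stands.
- The arm moves only by the shell command python3 -m pendant 'ROWS'. ROWS is JSON, a list that holds one entry, the list of rows, each a list of 7 numbers: the shift along the world's x, y, z in mm, then the turn, a rotation vector about the world's x, y, z in degrees, then the gripper's target within -1 to 1 (shut at 1, half-way at 0, fully open at -1). A call has 1 to 8 rows; each row is the pose to reach, as a shift and turn from the pose commanded when the call began; what a row does not reach only later rows make up. A row lasts 1/8 s, in which the tool goes at most 62.5 mm and 10.7 degrees, less where a joint would pass 70% of its speed; a pose out of reach is approached as far as the arm can. A call with a gripper value outside its range is refused whole. The fingers move at their own pace and stop on an object; the grip force is fixed at half the most. Time passes only in rows, so rows that repeat a pose let the fingers close. It gives the time, the measured TCP pose, the force, the opening and the grip force at its end, in the units of the state.
- arm.state(): the state, without advancing time (a new reading comes with each control period).
- optics.read_camera(name): name is "side" or "top" or "wrist"; returns the picture (400x640x3 uint8, blue, green, red); there is no depth.
- optics.get_calibration(name): a dict with "camera_matrix" (3x3 intrinsics, pixels), "R" (3x3) and "t" (3): a world point X has camera coordinates R X + t. Camera axes: x right, y down, z forward; pixel columns grow to the right and rows downward; lengths in mm; the calibration is good to about 2 mm. A picture is of the moment at which its call begins: read the wrist's pose just before it. get_calibration takes no time and is no camera call; for the wrist camera it gives the pose at the moment of the call.
- arm.hand_in(): hands the job in; it is judged then, once.
Trained networks look in the newest picture that a camera, given by its name, has taken for a name from the list of things; names that differ only in an ending like _2 or _b are one class to them, and where a whole thing is asked for, a point or a joint stands for the part that bears it (a point fixed in the world has none). Each returns a list of dicts, best first, with "p" (0 to 1); they miss things now and then, are a little off and sometimes report something else, mostly with a low value. They report only what shows in the picture. A call takes as long as a camera call.
- search_frame(camera, label): "extent" ([left, top, right, bottom] in pixels, round what is visible of it).
- outline_of(camera, label): "pixels" (400x640 bool, what is visible of it) and "extent" ([left, top, right, bottom] in pixels, round what is visible of it).
The state is a dict: "time": time; "joints": joint angles; "qd": joint speeds; "tau": joint torques, N m; "tool_pos": TCP position; "tcp_rot": TCP orientation; "force": force on the tool from outside, world axes, zero at the start; "torque": the same for the moment, N m; "gripper_width": finger opening in mm; "gripper_force": force on a finger pad.
Only numpy, scipy, OpenCV 4.12 (cv2) and the standard library are available. Lean on these libraries where they do the work, as an engineer would, in place of code of your own. Each camera call takes 0.05 s, during which the arm holds its last target. There are 200 camera calls.

## Working session

There is one attempt and no reset: what is moved stays moved. The work goes in short steps, Python scripts to look and compute and a shell command to move; the robot and the scene stay as the last step left them, time stands still between calls to the robot, and variables do not carry over. Pictures are saved under pics/ and viewed, at most 10 in all, crops included, and the job is handed in when it is done.

```bash
mkdir -p pics
cat > h.py <<'E'
import numpy as np,cv2
from bench import arm,optics,search_frame,outline_of
def ray(cam,uv,z,c=None):
    c=c or optics.get_calibration(cam);K=np.array(c["camera_matrix"]);R=np.array(c["R"]);t=np.array(c["t"]).ravel()
    d=R.T@np.linalg.inv(K)@np.array([uv[0],uv[1],1.]);o=-R.T@t
    return (o+d*(z-o[2])/d[2]).round(1)
def cen(m):
    ys,xs=np.nonzero(m);return xs.mean(),ys.mean()
E
python3 - <<'E'
from h import *
a=optics.read_camera("top");b=optics.read_camera("side")
cv2.imwrite("pics/top.png",a);cv2.imwrite("pics/side.png",b)
for n,z in [("plate_top",46),("orange_stop",54),("grey_stop",54),("loupe_rail",20),("lens",56),("glue_bottle",85),("bead_jar",60)]:
    r=outline_of("top",n)
    if r: print(n,round(r[0]["p"],2),r[0]["extent"],np.round(cen(r[0]["pixels"])),ray("top",cen(r[0]["pixels"]),z))
print(arm.state()["tcp_rot"],arm.state()["time"])
E
```

```text
plate_top 0.7 [312.7, 229.7, 335.0, 257.2] [322. 244.] [514.4  39.3  46. ]
orange_stop 0.67 [357.6, 237.1, 371.7, 269.2] [364. 251.] [498.8 -46.   54. ]
grey_stop 0.9 [248.8, 218.2, 267.8, 250.8] [256. 235.] [530.1 172.8  54. ]
loupe_rail 0.91 [217.3, 176.8, 403.7, 274.7] [314. 222.] [561.5  55.8  20. ]
lens 0.87 [300.3, 192.8, 343.6, 260.1] [324. 229.] [542.4  35.2  56. ]
glue_bottle 0.62 [285.9, 141.0, 302.5, 162.0] [293. 152.] [695.6 100.3  85. ]
bead_jar 0.84 [351.2, 151.9, 378.6, 183.7] [365. 167.] [671.4 -48.4  60. ]
[[ 9.62478492e-01  2.71357972e-01 -6.48934774e-05]
 [ 2.71357979e-01 -9.62478479e-01  1.58657476e-04]
 [-1.94056044e-05 -1.70313771e-04 -9.99999985e-01]] 0.45
```

View pics/top.png

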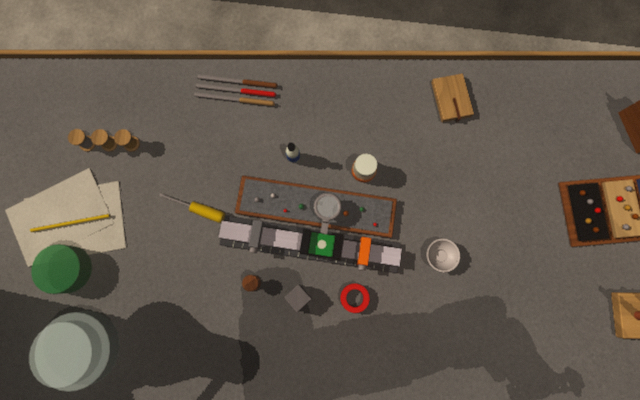

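View pics/side.png

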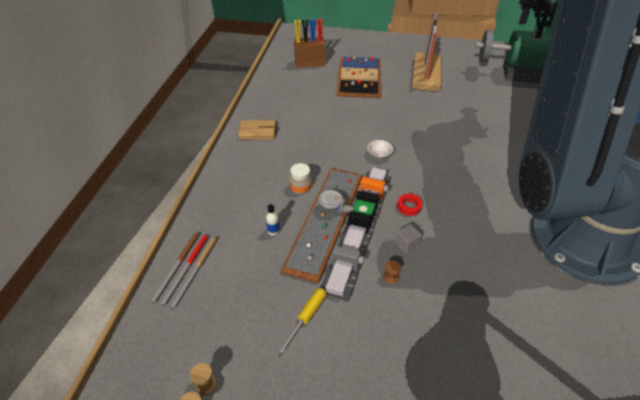

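The top view shows the carriage with its green plate at (322,244), orange stop at (364,251) and grey stop at (256,235). The side view agrees: the orange stop is next to the carriage. The rail's y axis is about (0.14, 0.99), so the travel is about 35 mm towards rail −y. I'll move above the plate with the gripper shut and its closing line across the rail.

```bash
python3 -m pendant '[[[34,50,0,0,0,8.2,1],[68,100,0,0,0,16.5,1],[102,150,0,0,0,24.7,1],[136,200,0,0,0,33,1],[170,250,0,0,0,41.2,1],[204,300,0,0,0,49.5,1],[238,350,0,0,0,57.8,1],[272,400,0,0,0,66,1]]]'
python3 -m pendant '[[[34,50,-10,0,0,0,1],[68,100,-30,0,0,0,1],[90,132,-50,0,0,0,1],[100,144,-70,0,0,0,1],[100,144,-80,0,0,0,1],[100,144,-80,0,0,0,1],[100,144,-80,0,0,0,1]]]'
python3 - <<'E'
from h import *
s=arm.state();print(s["time"],s["tool_pos"],s["tcp_rot"],s["force"],s["gripper_width"])
c=optics.get_calibration("wrist");a=optics.read_camera("wrist");cv2.imwrite("pics/w1.png",a)
for n,z in [("plate_top",46),("orange_stop",54),("grey_stop",54),("lens",56)]:
    r=outline_of("wrist",n)
    if r: print(n,round(r[0]["p"],2),r[0]["extent"],ray("wrist",cen(r[0]["pixels"]),z,c))
E
```

```text
time: 1.45
tool_pos: [415.4, -103.4, 231.6]
tcp_rot: [[0.139, 0.99, 0.001], [0.99, -0.139, -0.0], [-0.0, 0.001, -1.0]]
force: [0.8, -1.4, -0.3]
gripper_width: -0.0
gripper_force: 0.0
time: 2.33
tool_pos: [514.4, 38.0, 152.2]
tcp_rot: [[0.145, 0.989, 0.001], [0.989, -0.145, -0.0], [0.0, 0.001, -1.0]]
force: [0.4, 0.3, 0.1]
gripper_width: 0.1
gripper_force: 0.0
2.325 [514.41758431  37.99169981 152.15168403] [[ 1.44640030e-01  9.89483919e-01  9.13994063e-04]
 [ 9.89484334e-01 -1.44640077e-01 -1.45059611e-05]
 [ 1.17846756e-04  9.06480949e-04 -9.99999582e-01]] [0.43859482 0.26090641 0.10126433] 0.13468337686451878
plate_top 0.64 [270.4, 0.0, 361.7, 42.0] [532.5 175.   46. ]
orange_stop 0.6 [280.8, 270.3, 285.2, 283.9] [472.1 -28.8  54. ]
grey_stop 0.76 [271.4, 0.0, 360.1, 37.5] [532.3 172.8  54. ]
lens 0.64 [286.4, 142.2, 448.1, 246.1] [546.4  39.8  56. ]
```

View pics/w1.png

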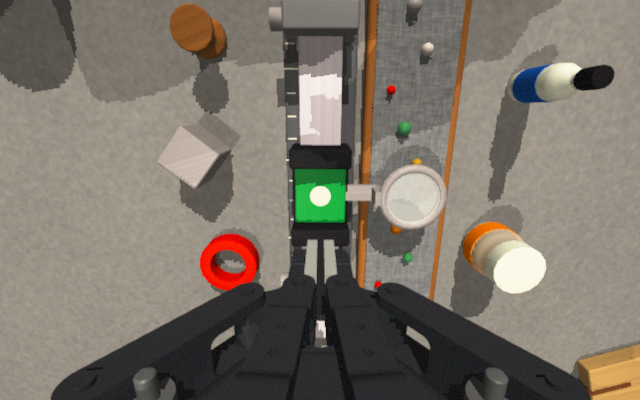

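The wrist view shows the green plate with its white dot at (320,196), the lens at (413,197) well clear to the side, and the fingertips at (320,242). The gripper hides the orange stop.

Run:
```python
from h import *
c=optics.get_calibration("wrist");a=cv2.imread("pics/w1.png")
m=(a.min(2)>150)&(np.hypot(*(np.indices(a.shape[:2])-np.array([196,320])[:,None,None]))<14)
print(cen(m),ray("wrist",cen(m),46,c))
for uv in [(320,165),(320,225),(295,195),(348,195)]: print(ray("wrist",uv,46,c))
print(ray("wrist",(413,197),56,c), ray("wrist",(280,25),54,c),ray("wrist",(358,25),54,c))
t=cv2.imread("pics/top.png").astype(int)
m=(t[:,:,2]>180)&(t[:,:,1]<140)&(t[:,:,0]<80);m[:220]=0;m[280:]=0;m[:,:357]=0;m[:,372:]=0
print(m.sum(),cen(m),ray("top",cen(m),54))
m=(t.min(2)>150);m[:235]=0;m[252:]=0;m[:,:315]=0;m[:,330:]=0
print(m.sum(),cen(m),ray("top",cen(m),46))
```

```text
(np.float64(319.9166666666667), np.float64(195.58630952380952)) [515.8  40.3  46. ]
[519.7  66.8  46. ]
[511.9  13.1  46. ]
[494.4  43.9  46. ]
[540.   37.3  46. ]
[593.   30.7  56. ] [506.  172.6  54. ] [561.4 164.6  54. ]
255 (np.float64(364.0549019607843), np.float64(250.51764705882354)) [500.6 -45.7  54. ]
27 (np.float64(320.85185185185185), np.float64(244.1851851851852)) [513.1  41.3  46. ]
```

```bash
python3 -m pendant '[[[1,2,-45,0,0,0,1],[1,2,-80,0,0,0,1],[1,2,-95,0,0,0,1],[1,2,-101,0,0,0,1],[1,2,-103,0,0,0,1],[1,2,-103,0,0,0,1]]]'
python3 -m pendant '[[[0,0,-1,0,0,0,1],[0,0,-2,0,0,0,1],[0,0,-3,0,0,0,1],[0,0,-3,0,0,0,1]]]'
```

```text
time: 3.32
tool_pos: [516.1, 40.8, 49.1]
tcp_rot: [[0.144, 0.99, 0.001], [0.99, -0.144, 0.0], [0.0, 0.001, -1.0]]
force: [0.3, 0.0, -0.3]
gripper_width: -0.1
gripper_force: 0.0
time: 3.82
tool_pos: [515.6, 40.7, 45.5]
tcp_rot: [[0.144, 0.99, 0.0], [0.99, -0.144, 0.0], [0.0, 0.0, -1.0]]
force: [0.2, 0.0, 3.5]
gripper_width: -0.2
gripper_force: 2.0
```

```bash
python3 -m pendant '[[[0,0,-1,0,0,0,1],[0,0,-2,0,0,0,1],[0,0,-3,0,0,0,1],[0,0,-3.5,0,0,0,1],[0,0,-3.5,0,0,0,1],[0,0,-3.5,0,0,0,1]]]'
```

```text
time: 4.58
tool_pos: [515.7, 40.8, 42.5]
tcp_rot: [[0.144, 0.99, 0.001], [0.99, -0.144, 0.0], [0.0, 0.001, -1.0]]
force: [-2.2, -0.7, 10.4]
gripper_width: 0.1
gripper_force: 5.2
```

```bash
python3 -m pendant '[[[0,0,-0.6,0,0,0,1],[-0.3,-2,-0.6,0,0,0,1],[-0.9,-6,-0.6,0,0,0,1],[-1.6,-11,-0.6,0,0,0,1],[-2.3,-16,-0.6,0,0,0,1],[-3,-21,-0.6,0,0,0,1],[-3.6,-25,-0.6,0,0,0,1],[-4,-28,-0.6,0,0,0,1]]]'
python3 -m pendant '[[[-0.2,-1.5,0,0,0,0,1],[-0.4,-3,0,0,0,0,1],[-0.6,-4,0,0,0,0,1],[-0.6,-4,0,0,0,0,1]]]'
python3 - <<'E'
from h import *
a=optics.read_camera("top");b=optics.read_camera("side");
cv2.imwrite("pics/m.png",np.hstack([cv2.resize(a[200:290,280:400],(400,300)),cv2.resize(b[140:260,310:430],(300,300))]))
E
```

```text
time: 5.58
tool_pos: [511.6, 12.8, 41.9]
tcp_rot: [[0.144, 0.99, 0.001], [0.99, -0.144, 0.001], [0.001, 0.001, -1.0]]
force: [-1.7, 1.4, 11.3]
gripper_width: 0.1
gripper_force: 5.6
time: 6.08
tool_pos: [511.0, 8.8, 41.9]
tcp_rot: [[0.144, 0.99, 0.001], [0.99, -0.144, 0.0], [0.0, 0.001, -1.0]]
force: [-3.3, 0.7, 10.3]
gripper_width: -0.3
gripper_force: 5.6
```

View pics/m.png

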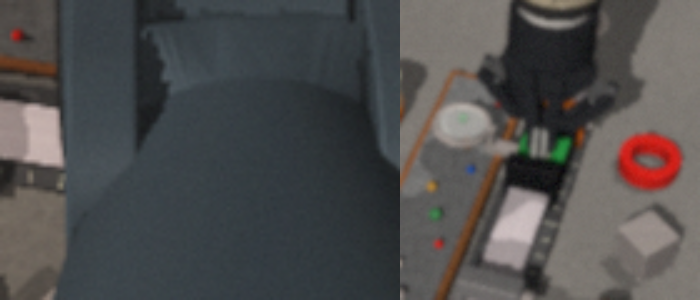

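The side crop (right) shows the fingertips on the green plate and the carriage moved almost to the orange stop. The arm blocks the top view. I'll go on slowly until the force along the rail rises.

```bash
python3 -m pendant '[[[-0.1,-1,0,0,0,0,1],[-0.3,-2,0,0,0,0,1],[-0.3,-2,0,0,0,0,1]]]'|grep -E "pos|force"
python3 -m pendant '[[[-0.1,-1,0,0,0,0,1],[-0.3,-2,0,0,0,0,1],[-0.3,-2,0,0,0,0,1]]]'|grep -E "pos|force"
```

```text
tool_pos: [510.7, 6.9, 41.9]
force: [-3.1, 0.9, 12.1]
gripper_force: 5.6
tool_pos: [510.5, 5.3, 41.9]
force: [-1.8, 2.5, 11.3]
gripper_force: 5.6
```

```bash
python3 -m pendant '[[[-0.1,-1,0,0,0,0,1],[-0.3,-2,0,0,0,0,1],[-0.3,-2,0,0,0,0,1]]]'|grep -E "pos|force"
python3 -m pendant '[[[-0.1,-1,0,0,0,0,1],[-0.3,-2,0,0,0,0,1],[-0.3,-2,0,0,0,0,1]]]'|grep -E "pos|force"
```

```text
tool_pos: [510.6, 4.2, 42.1]
force: [-2.1, 8.1, 11.3]
gripper_force: 5.5
tool_pos: [510.7, 2.3, 42.2]
force: [-0.7, 7.0, 11.2]
gripper_force: 5.4
```

The force along the rail rose to about 8 N after about 36 mm, and then the fingertips started to slip. That matches the expected distance to the stop, so I'll lift straight up.

```bash
python3 -m pendant '[[[0,0,1,0,0,0,1],[0,0,3,0,0,0,1],[0,0,6,0,0,0,1],[0,0,12,0,0,0,1],[0,0,40,0,0,0,1],[0,0,90,0,0,0,1],[0,0,130,0,0,0,1],[0,0,150,0,0,0,1]]]'
python3 -m pendant '[[[-40,30,0,0,0,0,1],[-90,60,0,0,0,0,1],[-140,90,0,0,0,0,1],[-180,110,0,0,0,0,1],[-200,120,0,0,0,0,1],[-200,120,0,0,0,0,1],[-200,120,0,0,0,0,1]]]'
python3 - <<'E'
from h import *
b=optics.read_camera("side");a=optics.read_camera("top")
cv2.imwrite("pics/f.png",np.hstack([cv2.resize(a[200:290,280:400],(400,300)),cv2.resize(b[140:260,310:430],(300,300))]))
for n,z in [("plate_top",46),("orange_stop",54)]:
    for cam in ("top","side"):
        r=outline_of(cam,n)
        if r: print(n,cam,r[0]["p"],ray(cam,cen(r[0]["pixels"]),z))
E
```

```text
time: 8.68
tool_pos: [510.2, 0.5, 193.6]
tcp_rot: [[0.144, 0.99, 0.002], [0.99, -0.144, -0.0], [0.0, 0.002, -1.0]]
force: [0.3, -0.7, -0.3]
gripper_width: 0.1
gripper_force: 0.0
time: 9.55
tool_pos: [310.3, 120.6, 191.4]
tcp_rot: [[0.143, 0.99, 0.001], [0.99, -0.143, -0.0], [0.0, 0.001, -1.0]]
force: [0.0, 0.2, -0.4]
gripper_width: -0.1
gripper_force: 0.0
plate_top top 0.64 [508.8   4.7  46. ]
plate_top side 0.57 [ 5.067e+02 -2.000e-01  4.600e+01]
orange_stop top 0.35 [ 5.371e+02 -1.000e-01  5.400e+01]
orange_stop side 0.57 [673.4 -25.1  54. ]
```

View pics/f.png

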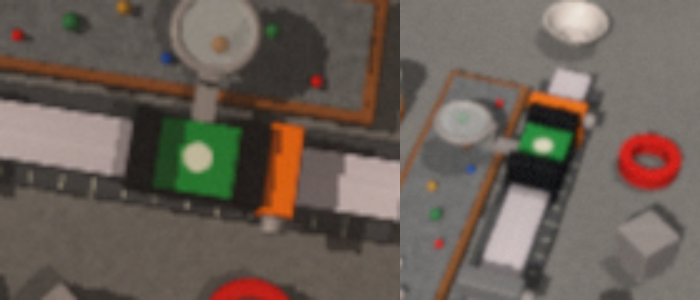

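The crops show the black carriage end flush against the orange stop, with no gap. The dot is at (198,157) and the stop's edge at about x = 270, which is roughly 43 mm against the expected 42. The plate is free, and the nearby bystanders have not moved.

```bash
python3 -c "
from bench import arm
print(arm.hand_in())"
```

```text
the job is handed in; nothing more can be done
None
```

I pressed the plate, pushed the carriage about 36 mm until it rested against the orange stop, then let go and backed the arm clear; the job is handed in, and the final pictures show no gap at the stop.

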